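# Blow out a silver cup and hold the dust slide open

## Task

The silver cup has polishing dust in it: keeping it mouth down, press it squarely over the nozzle onto the round black air pad of the green blow-off station until the pad is fully down, keep it down for a second, then set the cup down gently, still mouth down, wholly on the blue felt square and let go of it. Then pull the red handle of the station's spring-return dust slide out until its white pointers line up with the yellow marks and finish while holding it there with the fingers: do not let go, the program ends with the slide held. Leave the jar and the small bowl where they are.

Things in the scene. Friction and masses are not known exactly. Their poses are not given: they have to be found in the camera images.
- cup: Loose straight-sided silver cup, mouth down: 50 mm outer diameter, 80 mm tall, wall 3 mm, about 0.11 to 0.23 kg. Origin at the centre of the mouth rim, which is its underside here; z points up to the closed base, 80 mm above.
- pad_top (a point): Centre of the upper face of the round black air pad (64 mm diameter) on the station, 70 mm above the table while up; z up, x as the station's. A brass nozzle 12 mm in diameter stands 10 mm above this face at its centre and goes up inside the cup. The pad stands 20 mm above the station's deck; the red handle stands 115 mm away in -y of the station.
- air_pad (a joint): How far the air pad is pressed down, m: 0 up, 0.010 fully down on its stop. Spring: about 5 N to start, 9 N at the stop.
- felt: Fixed blue felt square, 90 x 90 mm, 4 mm thick. Origin at the centre of its underside on the table; x and y along its sides.
- station: Fixed green blow-off station, a box 180 (x) x 220 (y) x 50 mm tall. Origin at the centre of its underside, z up. Its -x side faces roughly to the robot; the pad is on its +y half, the dust slide on its -y half. A blue air filter 36 mm across and 49 mm tall is fixed behind it (+x side).
- slide_handle: Upright red handle of the dust slide: a tab 14 mm thick (its x, the sliding direction), 36 mm wide (y), 44 mm tall (z). Origin at the centre of its underside, 58 mm above the table; axes as the station's. The deck is clear before and behind it. Two white pointers lie in line with its centre, to either side (+-y).
- dust_slide (a joint): How far the dust slide is pulled out, m: 0 home, 0.075 at the far stop. It moves in -x of the station, towards the robot. Spring pulls it home: about 3 N at home, plus 1 N for each 10 mm.
- mark_line (a point): Middle of the line between the two yellow marks, which lie on the station deck to either side of the slide's path, 50 mm above the table; axes as the station's. The slide is at the mark when the handle's origin has the same station x as this point (30 to 60 mm out from home).
- jar: Bystander: jar with red lid, 54 mm diameter, 70 mm tall, loose. Origin at the centre of its underside.
- bowl: Bystander: small silver bowl, 100 mm across, 45 mm tall, loose. Origin at the centre of its underside.
Mind the look-alikes: they are no part of the job. What is meant by the felt is not brown or pink, and is the larger of those in its own colour.

How it is judged:
On the way, in this order (a step that is already met when the one before it is completed fails the run):
1. the held cup, mouth down over the nozzle, presses the air pad fully down and keeps it there for a while (value of joint air_pad above 0.0085 m and horizontal distance between cup and pad_top below 0.012 m and angle between cup's own z axis and vertical below 0.15 rad and distance between cup and pad_top below 0.014 m and contact force between cup and the fingers above 1 N), for 0.6 s.
2. the cup stands mouth down wholly on the felt, released (x of cup in the frame of felt between -0.024 and 0.024 m and y of cup in the frame of felt between -0.024 and 0.024 m and z of cup in the frame of felt between 0 and 0.008 m and angle between cup's own z axis and vertical below 0.1 rad and linear speed of cup below 0.03 m/s and contact force between cup and the fingers below 0.05 N), for 0.3 s.
At the end, for the whole second after the job is handed in: The fingers hold the red handle (contact force over 2 N) with its pointers within 5 mm of the yellow marks and the slide still; the cup stands mouth down on the felt, at most 24 mm off its centre along either side, upright within 0.1 rad, at rest and not touched by the fingers (all of step 2 and x of slide_handle in the frame of mark_line between -0.005 and 0.005 m and contact force between slide_handle and the fingers above 2 N and velocity of joint dust_slide between -0.01 and 0.01 m/s); the arm keeps its last pose, push and grip.
It fails at once if the cup is tipped over (angle between cup's own z axis and vertical above 0.7 rad).
It fails at once if the cup is dropped or thrown (contact force between cup and the fingers below 0.01 N and linear speed of cup above 0.5 m/s).
It fails at once if the jar is moved by more than 30 mm (distance of jar from where it was at the start of the episode above 0.03 m).
It fails at once if the bowl is moved by more than 30 mm (distance of bowl from where it was at the start of the episode above 0.03 m).
It also fails if it takes over 54 s, if anything falls off the work surface, if the arm or the gripper's body presses on something with over 40 N, if the wrist force passes 120 N, or if a joint passes its speed limit or range.

## Robot

A 6-joint arm with a two-finger parallel gripper is mounted at the origin on the work surface. World frame = base frame: x ahead of the robot, y to its left, z up, the work surface at z = 0. Lengths are in m, angles in rad, forces in N, time in s.
With the tool pointing down it reaches from about 0.3 to 0.775 m from the base axis. Payload 14.6 kg.
Tool frame: the origin (TCP) lies on the mounting face of the last link; the fingertips stand ctrl.tip_extent ahead of it and the grasp point (between the pads) lies 180 mm ahead of it (ctrl.tip_extent is the distance from the TCP to the fingertips, in m); z points along the fingers, y is the direction in which the jaws open and shut (so a half turn about z gives the same grasp; the last joint's range is limited). The gripper opens to 94 mm and grips with 3 to 60 N. Pads are 16 mm wide; open, the fingers measure 119 mm over their backs; the gripper's body (75 mm by 177 mm) begins 78 mm behind the grasp point.
Start: joints at [1.172, 0.3, 1.521, -0, 1.321, -0.067], TCP at [0.179, 0.52, 0.405] pointing down, gripper open.
Joint ranges: [-3.03, 3.03], [-0.79, 2.21], [0.23, 2.52], [-1.04, 4.18], [0, 3.07], [-2.55, 2.55]. Speed limits (rad/s): [2.22, 2.22, 2.57, 3.14, 3.14, 3.14].

## Interface

Orientations are given as [roll, pitch, yaw] about the fixed x, y, z axes, in that order (R = Rz(yaw) Ry(pitch) Rx(roll)).
In Python, from station import ctrl, vision gives the robot as it stands. The module is installed in compiled form; this text tells all that it offers.
- The arm moves only by the tool send_rows, never from a script. Its argument "increments" is a list of rows, each a list of 3 entries, a list of its own where there are three numbers: the turn, a rotation vector about the tool's x, y, z in rad, then the shift along the tool's x, y, z in mm, then the finger opening in mm, from 0 to 94. In form: [[[ax, ay, az], [dx, dy, dz], hand], ...]. A call has 1 to 5 rows; each row is the pose to reach, as a shift and turn from the pose commanded when the call began, along the tool's axes at that moment; what a row does not reach only later rows make up. A row lasts 1/12 s, in which the tool goes at most 41.7 mm and 7.16 degrees, less where a joint would pass 70% of its speed; a pose out of reach is approached as far as the arm can. A call with a gripper value outside its range is refused whole. The fingers move at their own pace and stop on an object; "grip_force" is the grip in N (left out, the last holds). Time passes only in rows, so rows that repeat a pose let the fingers close. It gives the time, the measured TCP pose, the force and the opening at its end, in the units of the state.
- ctrl.get_obs(): the state, without advancing time (a new reading comes with each control period).
- vision.camera(name): name is "side" or "top" or "wrist"; returns (picture, depth): 480x640x3 uint8, red, green, blue; 480x640 float32, m along the optical axis (not along the pixel's ray), 0 where there is no reading.
- vision.calibration(name): a dict with "K" (3x3 intrinsics, pixels), "distortion" ([k1, k2, p1, p2, k3] as OpenCV has them; the pictures are not rectified), "R" (3x3) and "t" (3): a world point X has camera coordinates R X + t; the wrist camera has in their place "hand_eye" (4x4, takes a point from camera to tool coordinates, whose origin is the TCP and whose axes are the flange's). Camera axes: x right, y down, z forward; pixel columns grow to the right and rows downward; lengths in m; the calibration is good to about 2 mm. A picture is of the moment at which its call begins: read the wrist's pose just before it. calibration takes no time and is no camera call.
- ctrl.hand_in(): hands the job in, once; it reports no verdict.
The state is a dict: "time_s": time; "qpos": joint angles; "joint_vel": joint speeds; "tau": joint torques, N m; "ee_pos": TCP position; "eef_rot": TCP orientation; "force": force on the tool from outside, world axes, zero at the start; "moment": the same for the moment, N m; "grip_width": finger opening in m.
Only numpy, scipy, OpenCV 4.12 (cv2) and the standard library are available. Lean on these libraries where they do the work, as an engineer would, in place of code of your own. Each camera call takes 0.05 s, during which the arm holds its last target. There are 200 camera calls.

## Working session

There is one attempt and no reset: what is moved stays moved. The work goes in short steps, Python scripts to look and compute and a tool call to move; the robot and the scene stay as the last step left them, time stands still between calls to the robot, and variables do not carry over. Pictures are saved under pics/ and viewed, about 8 in all and at most 12, crops included, and the job is handed in when it is done.

Besides the shell and the picture viewer there is one more tool, called after "Call:" by a JSON object that holds its "name" and its "arguments". send_rows: Moves the arm, as the interface text tells. Its arguments: {"type":"object","properties":{"increments":{"type":"array","items":{"type":"array"}},"grip_force":{"type":"number"}},"required":["increments"]}

```bash
mkdir -p pics
cat > h.py <<'E'
import numpy as np, cv2
from station import ctrl, vision
from scipy.spatial.transform import Rotation as Ro
def cam(n):
    o=ctrl.get_obs(); c=vision.calibration(n); im,d=vision.camera(n)
    K=np.array(c["K"]);D=np.array(c["distortion"])
    if n=="wrist":
        T=np.eye(4);T[:3,:3]=Ro.from_euler('xyz',o["eef_rot"]).as_matrix();T[:3,3]=o["ee_pos"]
        W=T@np.array(c["hand_eye"])
    else:
        R=np.array(c["R"]);W=np.eye(4);W[:3,:3]=R.T;W[:3,3]=-R.T@np.array(c["t"])
    return im,d,K,D,W
def onplane(px,z,K,D,W):
    p=cv2.undistortPoints(np.array(px,float).reshape(-1,1,2),K,D).reshape(-1,2)
    r=np.c_[p,np.ones(len(p))]@W[:3,:3].T
    return W[:3,3]+r*((z-W[2,3])/r[:,2])[:,None]
def cloud(d,K,D,W):
    h,w=d.shape;u,v=np.meshgrid(np.arange(w),np.arange(h))
    p=cv2.undistortPoints(np.stack([u,v],-1).reshape(-1,1,2).astype(float),K,D).reshape(h,w,2)
    P=np.dstack([p,np.ones((h,w))])*d[...,None]
    return P@W[:3,:3].T+W[:3,3]
def save(im,n): cv2.imwrite("pics/"+n,im[...,::-1])
E
python3 - <<'E'
from h import *
ims=[]
for n in("top","side"):
    r=cam(n);np.savez(n+".npz",im=r[0],d=r[1],K=r[2],D=r[3],W=r[4]);save(r[0],n+"0.png");print(n,r[4].round(3).tolist())
print(ctrl.get_obs(),ctrl.tip_extent)
E
```

```text
top [[-0.008, -0.993, 0.12, 0.351], [-1.0, 0.005, -0.025, -0.045], [0.024, -0.12, -0.992, 1.036], [0.0, 0.0, 0.0, 1.0]]
side [[0.884, 0.322, -0.338, 0.93], [0.466, -0.588, 0.661, -1.017], [0.014, -0.742, -0.671, 1.031], [0.0, 0.0, 0.0, 1.0]]
{'time_s': 0.1, 'qpos': array([ 1.17238678e+00,  3.00410327e-01,  1.52152897e+00, -9.18086340e-06,
        1.32070195e+00, -6.65692110e-02]), 'joint_vel': array([-2.44292818e-03, -2.32088568e-03, -1.16284615e-03, -4.17620186e-04,
       -1.34659848e-03, -1.98340283e-05]), 'tau': array([ 2.11950828e-03, -5.32649624e+01, -3.53285766e+01,  7.09657255e-02,
        2.34694808e-02, -7.19243758e-05]), 'ee_pos': array([0.17915569, 0.51996882, 0.4041416 ]), 'eef_rot': array([-3.14054579e+00, -6.08791771e-05,  2.80975457e+00]), 'force': array([-0.21051482,  0.14117937,  1.56746457]), 'moment': array([0.04257677, 0.0391589 , 0.01385898]), 'grip_width': 0.09429406736769964} 0.1992
```

View pics/top0.png

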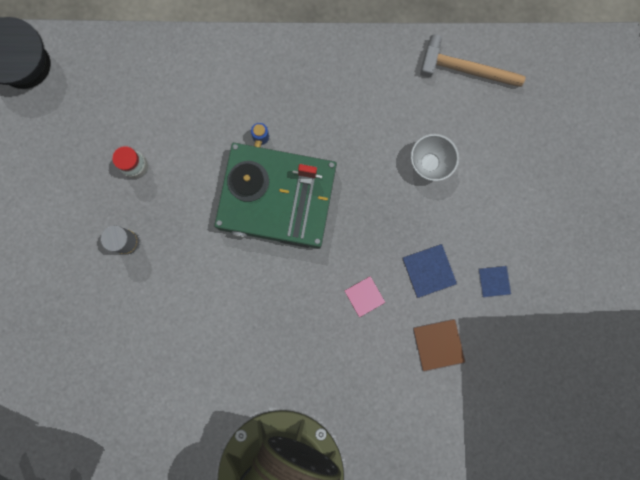

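View pics/side0.png

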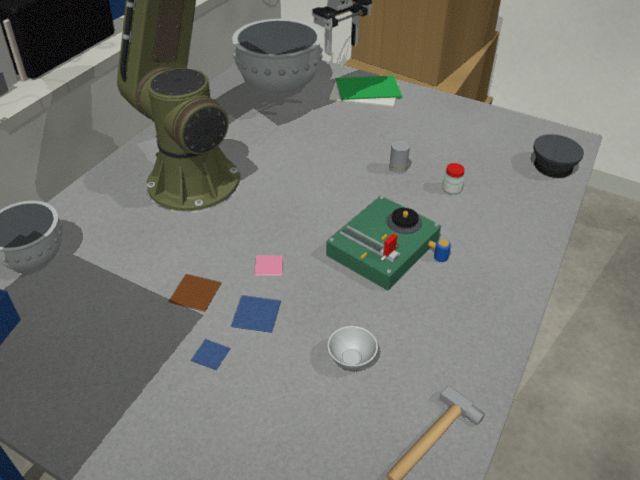

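The top view shows the silver cup at (114,240), the jar at (126,160), the bowl at (434,158) and the station at (278,195). The pad is at (247,180), the red handle at (308,171), and the yellow marks at (284,191) and (323,198). There are two blue squares: a large one at (429,270) and a small one at (495,281). The felt is the larger. Measuring next, with one confirming crop.

Run:
```python
from h import *
z=np.load("top.npz");im,d,K,D,W=[z[k] for k in("im","d","K","D","W")]
P=cloud(d,K,D,W)
hsv=cv2.cvtColor(im,cv2.COLOR_RGB2HSV)
def blobs(name,lo,hi,zp,roi,amin=15):
    m=cv2.inRange(hsv,lo,hi);r=np.zeros_like(m);x0,y0,x1,y1=roi;r[y0:y1,x0:x1]=m[y0:y1,x0:x1]
    for c in cv2.findContours(r,cv2.RETR_EXTERNAL,cv2.CHAIN_APPROX_NONE)[0]:
        if cv2.contourArea(c)<amin: continue
        w=onplane(c.reshape(-1,2),zp,K,D,W)[:,:2]
        rc=cv2.minAreaRect((w*1000).astype(np.float32))
        M=cv2.moments(c);px=[M['m10']/M['m00'],M['m01']/M['m00']]
        mk=np.zeros_like(m);cv2.drawContours(mk,[c],-1,255,-1)
        print(name,np.round(px,1),"cen",onplane([px],zp,K,D,W)[0].round(4)[:2],"rect",np.round(rc[0],1),np.round(rc[1],1),round(rc[2],2),"depthz",np.median(P[mk>0][:,2]).round(4))
blobs("blue",(105,80,40),(125,255,255),.004,(380,220,540,320),50)
blobs("green",(60,80,30),(90,255,255),.05,(200,130,350,260),500)
blobs("yellow",(18,120,100),(32,255,255),.05,(200,130,350,260),4)
blobs("red",(0,150,80),(8,255,255),.102,(290,155,330,190),15)
blobs("pad",(0,0,0),(180,120,60),.07,(220,155,275,205),100)
blobs("jar",(0,150,80),(8,255,255),.07,(90,130,160,190),15)
# cup top by depth
m=np.zeros(d.shape,np.uint8);s=np.s_[210:275,85:155];zz=P[s][...,2]
print("cup zmax",np.percentile(zz[zz>0.04],[50,90]))
m[s]=((zz>.07)&(zz<.09))*255
c=max(cv2.findContours(m,0,1)[0],key=cv2.contourArea)
(cx,cy),r=cv2.minEnclosingCircle(c);print("cup",cx,cy,r,onplane([[cx,cy],[cx+r,cy]],.08,K,D,W), np.median(P[m>0],0))
save(cv2.resize(np.hstack([im[120:330,60:350],im[120:330,390:540]]),None,fx=1.8,fy=1.8,interpolation=2),"c1.png")
```

```text
blue [494.4 281.2] cen [ 0.3797 -0.4467] rect [ 379.9 -446.7] [57.7 57.1] 5.58 depthz 0.0034
blue [429.2 270.5] cen [ 0.4029 -0.3108] rect [ 403.1 -311.1] [87.2 87.7] 18.68 depthz 0.0047
green [275.  194.4] cen [0.5568 0.0098] rect [557.6   8.7] [215.  176.2] 78.99 depthz 0.0515
yellow [322.5 197.9] cen [ 0.5493 -0.0864] rect [549.1 -85.5] [16.3  4.1] 89.79 depthz 0.053
yellow [283.8 190.5] cen [ 0.5648 -0.008 ] rect [564.7  -8.2] [16.7  4.9] 78.32 depthz 0.0527
yellow [246.4 177.5] cen [0.5921 0.0678] rect [592.5  68.2] [10.2  8.7] 44.46 depthz 0.0805
yellow [257.6 143.3] cen [0.6636 0.0456] rect [664.2  45.7] [8.5 6.1] 0.23 depthz 0.032
yellow [258.6 131.6] cen [0.6884 0.0436] rect [687.5  42.8] [ 8.5 16.4] 0.08 depthz 0.05
red [306.9 168.5] cen [ 0.5968 -0.0547] rect [596.9 -54.9] [32.8 12.4] 80.2 depthz 0.1025
pad [246.2 179.8] cen [0.5823 0.066 ] rect [582.4  65.9] [64.6 67.2] 31.8 depthz 0.0707
jar [124.6 158. ] cen [0.6268 0.3062] rect [626.8 306.3] [45.1 44.8] 1.82 depthz 0.071
cup zmax [0.08014526 0.08269272]
cup 114.5 238.5 13.946425437927246 [[0.46496906 0.3159227  0.08      ]
 [0.46482193 0.28953912 0.08      ]] [0.46577266 0.31586878 0.08058202]
```

View pics/c1.png

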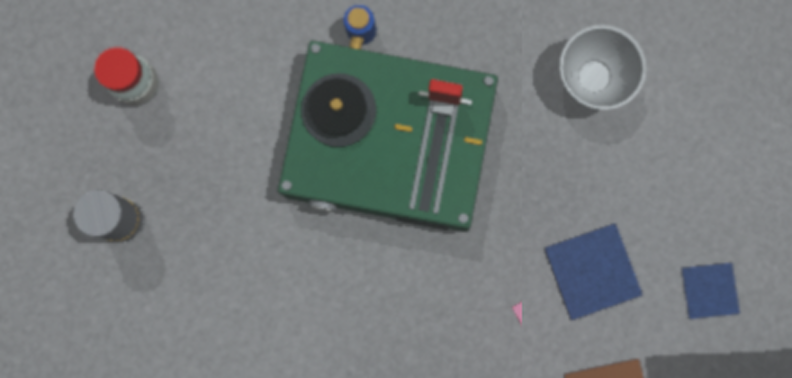

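The crop confirms the single silver cup, the large blue felt left of the smaller blue one, and the handle at home with the yellow marks in front of it. I'll turn the jaws to the station's axes (yaw 1.377) on the way to the cup.

Call:
{"name": "send_rows", "arguments": {"increments": [[[0,0,0.12],[-35,-10,0],94],[[0,0,0.24],[-70,-20,0],94],[[0,0,0.36],[-105,-30,0],94],[[0,0,0.48],[-140,-40,0],94],[[0,0,0.6],[-175,-50,0],94]], "grip_force": 35}}

```text
time_s: 0.52
ee_pos: [0.3294, 0.4145, 0.4045]
eef_rot: [-3.141, 0.0, 2.204]
force: [0.2, -0.2, -0.2]
grip_width: 0.0943
```

Call:
{"name": "send_rows", "arguments": {"increments": [[[0,0,0.12],[0,0,0],94],[[0,0,0.24],[0,0,0],94],[[0,0,0.36],[0,0,0],94],[[0,0,0.48],[0,0,0],94],[[0,0,0.6],[0,0,0],94]]}}

```text
time_s: 0.93
ee_pos: [0.3284, 0.4156, 0.4043]
eef_rot: [-3.141, 0.0, 1.604]
force: [-0.7, 0.1, -0.1]
grip_width: 0.0938
```

Call:
{"name": "send_rows", "arguments": {"increments": [[[0,0,0.12],[0,0,0],94],[[0,0,0.233],[0,0,0],94],[[0,0,0.233],[0,0,0],94],[[0,0,0.233],[0,0,0],94]]}}

```text
time_s: 1.27
ee_pos: [0.3283, 0.4157, 0.4044]
eef_rot: [-3.141, 0.0, 1.38]
force: [0.1, 0.2, -1.0]
grip_width: 0.0941
```

```bash
cat > to.py <<'E'
import sys
from h import *
o=ctrl.get_obs();R=Ro.from_euler('xyz',o["eef_rot"])
print("t",round(o["time_s"],2),"pos",o["ee_pos"].round(4),"rot",o["eef_rot"].round(4),"F",o["force"].round(1),"w",round(o["grip_width"],4))
if len(sys.argv)>3:
    g=np.array([float(a) for a in sys.argv[1:4]])
    print("shift mm",(R.inv().apply(g-o["ee_pos"])*1000).round(1),"turn",(R.inv()*Ro.from_euler('xyz',[np.pi,0,1.377])).as_rotvec().round(4))
E
python3 to.py .465 .316 .36
```

```text
t 1.27 pos [0.3283 0.4157 0.4044] rot [-3.1414e+00  4.0000e-04  1.3804e+00] F [ 0.1  0.2 -1. ] w 0.0941
shift mm [-72.  153.1  44.4] turn [-0.0002  0.0004  0.0034]
```

Call:
{"name": "send_rows", "arguments": {"increments": [[[0,0,0],[-18,38,11],94],[[0,0,0],[-36,76,22],94],[[0,0,0],[-54,114,33],94],[[0,0,0],[-72,153,44],94],[[0,0,0],[-72,153,44],94]]}}

```text
time_s: 1.68
ee_pos: [0.4679, 0.3122, 0.3586]
eef_rot: [-3.14, 0.002, 1.378]
force: [-0.5, -1.2, -0.5]
grip_width: 0.0939
```

```bash
python3 - <<'E'
from h import *
im,d,K,D,W=cam("wrist");P=cloud(d,K,D,W);print(W.round(3).tolist())
m=((abs(P[...,2]-.08)<.01)&(abs(P[...,0]-.465)<.05)&(abs(P[...,1]-.316)<.05)).astype(np.uint8)
c=max(cv2.findContours(m,0,1)[0],key=cv2.contourArea);(cx,cy),r=cv2.minEnclosingCircle(c)
print(cx,cy,r,onplane([[cx,cy],[cx+r,cy]],.08,K,D,W).round(4));save(im,"w1.png")
E
python3 to.py .465 .316 .23
```

```text
[[0.981, -0.183, -0.058, 0.484], [-0.192, -0.939, -0.284, 0.395], [-0.002, 0.29, -0.957, 0.339], [0.0, 0.0, 0.0, 1.0]]
306.8060607910156 238.05140686035156 39.09325408935547 [[0.4647 0.3197 0.08  ]
 [0.4892 0.315  0.08  ]]
t 1.73 pos [0.4672 0.313  0.359 ] rot [-3.1402e+00  1.8000e-03  1.3768e+00] F [ 0.6 -0.6 -0.6] w 0.0942
shift mm [  2.7  -2.5 129. ] turn [-0.0014  0.0018 -0.0002]
```

View pics/w1.png

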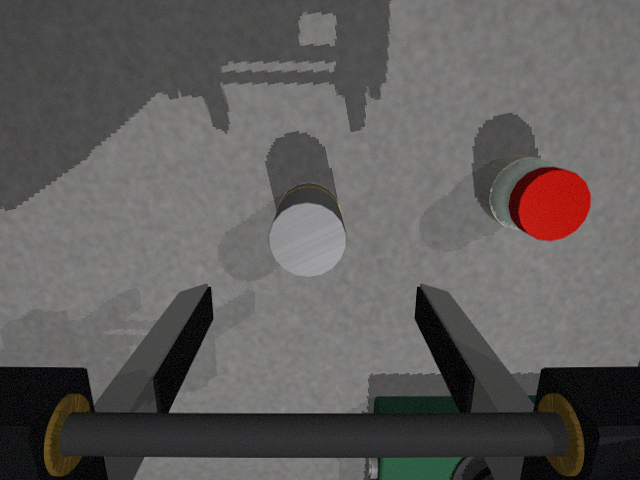

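The wrist view shows the cup's base at (307,238), between the fingers, with the jar at (550,203) clear of them. Descending and gripping.

Call:
{"name": "send_rows", "arguments": {"increments": [[[0,0,0],[4,-3,30],94],[[0,0,0],[4,-3,60],94],[[0,0,0],[4,-3,90],94],[[0,0,0],[4,-3,115],94],[[0,0,0],[4,-3,130],94]]}}

```text
time_s: 2.15
ee_pos: [0.4611, 0.3207, 0.2282]
eef_rot: [-3.139, 0.002, 1.381]
force: [-0.2, 0.5, -0.2]
grip_width: 0.0939
```

Call:
{"name": "send_rows", "arguments": {"increments": [[[0,0,0],[0,0,0],80],[[0,0,0],[0,0,0],70],[[0,0,0],[0,0,0],60],[[0,0,0],[0,0,0],52],[[0,0,0],[0,0,0],40]], "grip_force": 35}}

```text
time_s: 2.57
ee_pos: [0.4625, 0.3203, 0.2319]
eef_rot: [3.14, -0.001, 1.377]
force: [-1.0, 0.1, -0.2]
grip_width: 0.0641
```

Call:
{"name": "send_rows", "arguments": {"increments": [[[0,0,0],[0,0,0],30],[[0,0,0],[0,0,0],30],[[0,0,0],[0,0,0],30],[[0,0,0],[0,0,0],30]]}}

```text
time_s: 2.9
ee_pos: [0.4626, 0.3201, 0.2312]
eef_rot: [3.141, -0.001, 1.377]
force: [0.4, -0.6, 5.9]
grip_width: 0.0495
```

```bash
python3 to.py .5823 .066 .36
```

```text
t 2.9 pos [0.4626 0.3201 0.2312] rot [ 3.1408e+00 -6.0000e-04  1.3768e+00] F [ 0.4 -0.6  5.9] w 0.0495
shift mm [-226.2  166.6 -128.8] turn [ 0.0008 -0.0006 -0.0002]
```

Call:
{"name": "send_rows", "arguments": {"increments": [[[0,0,0],[0,0,-10],30],[[0,0,0],[0,0,-35],30],[[0,0,0],[0,0,-70],30],[[0,0,0],[0,0,-105],30],[[0,0,0],[0,0,-130],30]]}}

```text
time_s: 3.32
ee_pos: [0.4622, 0.32, 0.3641]
eef_rot: [3.14, -0.001, 1.377]
force: [0.8, 0.9, -0.9]
grip_width: 0.0497
```

Call:
{"name": "send_rows", "arguments": {"increments": [[[0,0,0],[-12,9,0],30],[[0,0,0],[-36,27,0],30],[[0,0,0],[-60,45,0],30],[[0,0,0],[-84,63,0],30],[[0,0,0],[-108,81,0],30]]}}

```text
time_s: 3.73
ee_pos: [0.5212, 0.1972, 0.3611]
eef_rot: [-3.141, 0.0, 1.377]
force: [0.6, -0.5, -1.3]
grip_width: 0.0496
```

Call:
{"name": "send_rows", "arguments": {"increments": [[[0,0,0],[-24,18,0],30],[[0,0,0],[-48,36,0],30],[[0,0,0],[-72,54,0],30],[[0,0,0],[-96,72,0],30],[[0,0,0],[-111,82,0],30]]}}

```text
time_s: 4.15
ee_pos: [0.5808, 0.0713, 0.3609]
eef_rot: [-3.141, 0.0, 1.375]
force: [-0.6, -0.3, -0.9]
grip_width: 0.0489
```

```bash
python3 to.py .585 .0665 .36
python3 - <<'E'
from h import *
im,d,K,D,W=cam("side");save(im[100:340,280:520].repeat(2,0).repeat(2,1),"s1.png")
E
```

```text
t 4.15 pos [0.5808 0.0713 0.3609] rot [-3.1414e+00  3.0000e-04  1.3754e+00] F [-0.6 -0.3 -0.9] w 0.0489
shift mm [-3.9  5.   0.9] turn [-0.0002  0.0003 -0.0016]
```

View pics/s1.png

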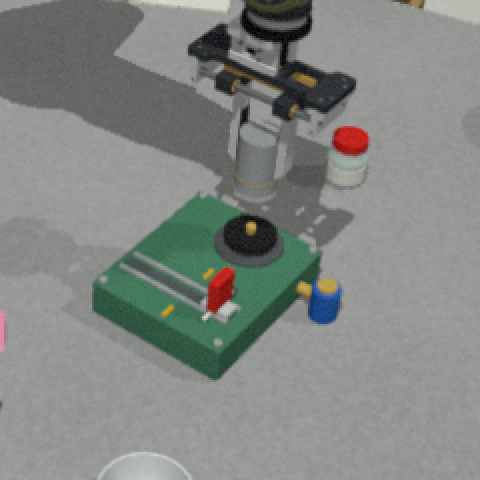

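The side view shows the cup held upright above the pad, nozzle at crop (251,228). Before pressing, a numeric alignment check.

```bash
python3 - <<'E'
from h import *
from scipy.optimize import least_squares
im,d,K,D,W=cam("side");P=cloud(d,K,D,W)
hsv=cv2.cvtColor(im,cv2.COLOR_RGB2HSV)
m=cv2.inRange(hsv,(18,120,80),(32,255,255));m[:,:395]=0;m[:,415:]=0;m[:205]=0;m[225:]=0
v,u=np.nonzero(m);print("nozzle",len(u),onplane([[u.mean(),v.mean()]],.077,K,D,W)[0].round(4))
Q=P[(abs(P[...,2]-.145)<.012)&(abs(P[...,0]-.58)<.045)&(abs(P[...,1]-.07)<.06)]
f=least_squares(lambda c:np.hypot(Q[:,0]-c[0],Q[:,1]-c[1])-.025,[.58,.07],loss="soft_l1",f_scale=.002)
print("cup",len(Q),f.x.round(4),np.median(abs(f.fun)).round(4),"zlow",np.percentile(P[(abs(P[...,0]-.58)<.03)&(abs(P[...,1]-.07)<.03)&(P[...,2]>.1)][:,2],1))
m=((abs(P[...,2]-.07)<.003)&(np.hypot(P[...,0]-.583,P[...,1]-.065)<.045))
print("pad",P[m].min(0),P[m].max(0),np.median(P[m],0))
E
python3 to.py .585 .0665 .36
```

```text
nozzle 31 [0.5833 0.0658 0.077 ]
cup 187 [0.5816 0.068 ] 0.0011 zlow 0.13450551840184827
pad [0.55319299 0.03282209 0.06706337] [0.61582686 0.09736548 0.07299703] [0.58828072 0.06352011 0.07096747]
t 4.25 pos [0.5807 0.0714 0.3607] rot [-3.1411e+00  3.0000e-04  1.3738e+00] F [ 0.1  0.7 -1.6] w 0.0492
shift mm [-3.9  5.2  0.7] turn [-0.0004  0.0003 -0.0032]
```

Call:
{"name": "send_rows", "arguments": {"increments": [[[0,0,0],[-2.5,3.5,5],30],[[0,0,0],[-2.5,3.5,20],30],[[0,0,0],[-2.5,3.5,35],30],[[0,0,0],[-2.5,3.5,48],30],[[0,0,0],[-2.5,3.5,54],30]], "grip_force": 45}}

```text
time_s: 4.67
ee_pos: [0.5825, 0.0716, 0.3048]
eef_rot: [-3.139, 0.001, 1.378]
force: [-0.6, -0.4, -1.4]
grip_width: 0.049
```

Call:
{"name": "send_rows", "arguments": {"increments": [[[0,0,0],[0,0,3],30],[[0,0,0],[0,0,6],30],[[0,0,0],[0,0,9],30],[[0,0,0],[0,0,12],30],[[0,0,0],[0,0,14],30]]}}

```text
time_s: 5.08
ee_pos: [0.5831, 0.0709, 0.2932]
eef_rot: [3.141, -0.001, 1.377]
force: [-2.9, 2.6, 7.2]
grip_width: 0.0493
```

Call:
{"name": "send_rows", "arguments": {"increments": [[[0,0,0],[0,0,1],30],[[0,0,0],[0,0,1.5],30],[[0,0,0],[0,0,2],30]]}}

```text
time_s: 5.33
ee_pos: [0.5831, 0.0709, 0.2914]
eef_rot: [3.141, -0.001, 1.377]
force: [-4.3, 3.7, 6.8]
grip_width: 0.0495
```

Call:
{"name": "send_rows", "arguments": {"increments": [[[0,0,0],[-1,0,1.5],30],[[0,0,0],[-2,0,3],30],[[0,0,0],[-2,0,4],30],[[0,0,0],[-2,0,4],30]]}}

```text
time_s: 5.67
ee_pos: [0.5828, 0.07, 0.291]
eef_rot: [3.139, -0.004, 1.377]
force: [-16.6, 12.6, 39.9]
grip_width: 0.0491
```

```bash
python3 to.py
python3 - <<'E'
from h import *
im,d,K,D,W=cam("side");save(im[130:290,300:460].repeat(3,0).repeat(3,1),"s2.png")
E
```

```text
t 5.67 pos [0.5828 0.07   0.291 ] rot [ 3.1387 -0.0038  1.3772] F [-16.6  12.6  39.9] w 0.0491
```

View pics/s2.png

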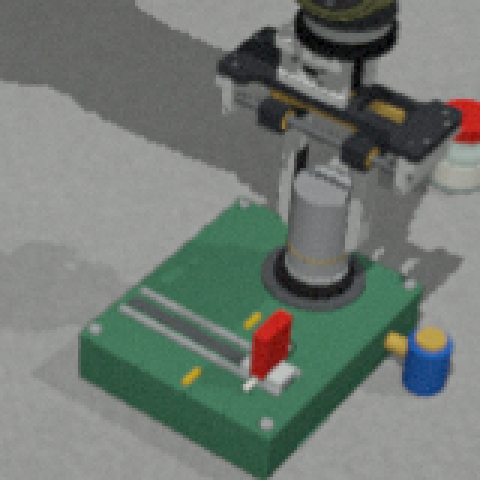

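The cup sits square on the pad and the force rose to 40 N, so the pad is on its stop. Easing off a little and holding for over a second.

Call:
{"name": "send_rows", "arguments": {"increments": [[[0,0,0],[0,0,-1.3],30],[[0,0,0],[0,0,-1.3],30],[[0,0,0],[0,0,-1.3],30],[[0,0,0],[0,0,-1.3],30],[[0,0,0],[0,0,-1.3],30]]}}

```text
time_s: 6.13
ee_pos: [0.5829, 0.0697, 0.2911]
eef_rot: [3.138, -0.003, 1.377]
force: [-7.9, 9.4, 26.0]
grip_width: 0.0494
```

Call:
{"name": "send_rows", "arguments": {"increments": [[[0,0,0],[0,0,0],30],[[0,0,0],[0,0,0],30],[[0,0,0],[0,0,0],30],[[0,0,0],[0,0,0],30],[[0,0,0],[0,0,0],30]]}}

```text
time_s: 6.55
ee_pos: [0.5829, 0.0697, 0.2911]
eef_rot: [3.138, -0.003, 1.377]
force: [-7.6, 8.6, 26.2]
grip_width: 0.0492
```

Call:
{"name": "send_rows", "arguments": {"increments": [[[0,0,0],[0,0,0],30],[[0,0,0],[0,0,0],30],[[0,0,0],[0,0,0],30],[[0,0,0],[0,0,0],30],[[0,0,0],[0,0,0],30]]}}

```text
time_s: 6.97
ee_pos: [0.5829, 0.0697, 0.2911]
eef_rot: [3.138, -0.003, 1.377]
force: [-8.5, 8.8, 25.6]
grip_width: 0.0492
```

```bash
python3 - <<'E'
from h import *
from scipy.optimize import least_squares
im,d,K,D,W=cam("side");P=cloud(d,K,D,W);o=ctrl.get_obs()
for zc in(.075,.09,.13):
    Q=P[(abs(P[...,2]-zc)<.007)&(abs(P[...,0]-.58)<.03)&(abs(P[...,1]-.066)<.03)]
    f=least_squares(lambda c:np.hypot(Q[:,0]-c[0],Q[:,1]-c[1])-.025,[.58,.07],loss="soft_l1",f_scale=.002);print(zc,len(Q),f.x.round(4))
Q=P[(abs(P[...,0]-.5835)<.02)&(abs(P[...,1]-.066)<.02)&(P[...,2]<.16)];print("base z",np.percentile(Q[:,2],[50,90,98]))
R=np.hypot(P[...,0]-.584,P[...,1]-.066);Q=P[(R>.027)&(R<.031)&(P[...,2]<.075)&(P[...,2]>.052)];print("pad face z",np.percentile(Q[:,2],[25,50,75]))
E
python3 to.py
```

```text
0.075 99 [0.5834 0.0703]
0.09 90 [0.5833 0.0695]
0.13 121 [0.5823 0.0689]
base z [0.1251999  0.14213327 0.14439999]
pad face z [0.05918113 0.06217942 0.06368781]
t 7.02 pos [0.5829 0.0697 0.291 ] rot [ 3.1383e+00 -3.0000e-03  1.3772e+00] F [-9.1  9.9 24.7] w 0.0492
```

The pad face measures about 61 mm, so it is down, with the cup within about 5 mm of its centre. It was held for more than 1.2 s. Lifting and carrying the cup to the felt.

Call:
{"name": "send_rows", "arguments": {"increments": [[[0,0,0],[0,0,-5],30],[[0,0,0],[0,0,-18],30],[[0,0,0],[0,0,-38],30],[[0,0,0],[0,0,-60],30],[[0,0,0],[0,0,-82],30]]}}

```text
time_s: 7.43
ee_pos: [0.5827, 0.0686, 0.3708]
eef_rot: [3.141, 0.0, 1.377]
force: [-0.2, 0.5, -1.9]
grip_width: 0.0495
```

Call:
{"name": "send_rows", "arguments": {"increments": [[[0,0,0],[-14,-3,0],30],[[0,0,0],[-40,-10,0],30],[[0,0,0],[-70,-18,0],30],[[0,0,0],[-100,-25,0],30],[[0,0,0],[-130,-33,0],30]]}}

```text
time_s: 7.85
ee_pos: [0.5241, -0.0541, 0.369]
eef_rot: [-3.141, 0.0, 1.377]
force: [1.2, -0.3, -0.9]
grip_width: 0.0493
```

Call:
{"name": "send_rows", "arguments": {"increments": [[[0,0,0],[-30,-8,0],30],[[0,0,0],[-60,-15,0],30],[[0,0,0],[-90,-23,0],30],[[0,0,0],[-120,-30,0],30],[[0,0,0],[-150,-38,0],30]]}}

```text
time_s: 8.27
ee_pos: [0.4577, -0.194, 0.3692]
eef_rot: [-3.141, 0.0, 1.377]
force: [0.7, -0.2, -1.6]
grip_width: 0.0493
```

Call:
{"name": "send_rows", "arguments": {"increments": [[[0,0,0],[-30,-8,0],30],[[0,0,0],[-60,-15,0],30],[[0,0,0],[-90,-23,0],30],[[0,0,0],[-115,-31,0],30],[[0,0,0],[-126,-33,0],30]]}}

```text
time_s: 8.68
ee_pos: [0.4003, -0.3121, 0.3691]
eef_rot: [-3.141, 0.0, 1.374]
force: [-0.4, -0.8, -1.2]
grip_width: 0.049
```

```bash
cat > cup.py <<'E'
from h import *
from scipy.optimize import least_squares
o=ctrl.get_obs()["ee_pos"]
im,d,K,D,W=cam("side");P=cloud(d,K,D,W)
zr=o[2]-.2312;print("rim est",zr)
for h in(.008,.018):
    Q=P[(abs(P[...,2]-zr-h)<.006)&(abs(P[...,0]-o[0])<.035)&(abs(P[...,1]-o[1])<.035)]
    f=least_squares(lambda c:np.hypot(Q[:,0]-c[0],Q[:,1]-c[1])-.025,o[:2],loss="soft_l1",f_scale=.002);print(len(Q),f.x.round(4))
Q=P[(abs(P[...,0]-o[0])<.03)&(abs(P[...,1]-o[1])<.03)]
print("z hist",np.percentile(Q[Q[:,2]>.02][:,2],[1,5]))
hsv=cv2.cvtColor(im,cv2.COLOR_RGB2HSV);m=cv2.inRange(hsv,(105,80,40),(125,255,255));m[:,:225]=0;m[:,285:]=0;m[:285]=0;m[345:]=0
c=max(cv2.findContours(m,0,1)[0],key=cv2.contourArea).reshape(-1,2)
r=cv2.minAreaRect((onplane(c,.004,K,D,W)[:,:2]*1000).astype(np.float32));print("felt side view",np.round(r[0],1),np.round(r[1],1),r[2])
save(im[200:360,180:340].repeat(3,0).repeat(3,1),"f.png")
E
python3 cup.py; python3 to.py .4025 -.310 .30
```

```text
rim est 0.1379445569821893
110 [ 0.3991 -0.3126]
103 [ 0.3988 -0.3129]
z hist [0.14437641 0.15851917]
felt side view [ 401.9 -310.4] [88.1 89.1] 18.608158111572266
t 8.73 pos [ 0.4005 -0.3124  0.3692] rot [-3.1410e+00  5.0000e-04  1.3738e+00] F [-0.3 -0.9 -1.6] w 0.0491
shift mm [ 2.8  1.5 69.2] turn [-0.0005  0.0005 -0.0032]
```

Call:
{"name": "send_rows", "arguments": {"increments": [[[0,0,0],[2,3,20],30],[[0,0,0],[2,3,50],30],[[0,0,0],[2,3,80],30],[[0,0,0],[2,3,108],30],[[0,0,0],[2,3,122],30]]}}

```text
time_s: 9.15
ee_pos: [0.4053, -0.307, 0.2444]
eef_rot: [-3.138, -0.002, 1.377]
force: [0.0, -0.4, -0.8]
grip_width: 0.0494
```

Call:
{"name": "send_rows", "arguments": {"increments": [[[0,0,0],[0,0,4],30],[[0,0,0],[0,0,7],30],[[0,0,0],[0,0,9],30],[[0,0,0],[0,0,10],30],[[0,0,0],[0,0,10],30]]}}

```text
time_s: 9.57
ee_pos: [0.4059, -0.3083, 0.2387]
eef_rot: [3.14, 0.001, 1.377]
force: [-0.6, -0.2, -1.2]
grip_width: 0.0494
```

Call:
{"name": "send_rows", "arguments": {"increments": [[[0,0,0],[0,0,0.5],30],[[0,0,0],[0,0,1],30],[[0,0,0],[0,0,1],30]]}}

```text
time_s: 9.82
ee_pos: [0.4057, -0.3083, 0.2372]
eef_rot: [3.141, 0.0, 1.377]
force: [0.4, 0.2, -1.4]
grip_width: 0.0496
```

```bash
python3 to.py
```

```text
t 9.82 pos [ 0.4057 -0.3083  0.2372] rot [3.1411e+00 3.0000e-04 1.3768e+00] F [ 0.4  0.2 -1.4] w 0.0496
```

Still about 2 mm above the felt; lowering in fine steps.

Call:
{"name": "send_rows", "arguments": {"increments": [[[0,0,0],[0,0,0.4],30],[[0,0,0],[0,0,0.8],30],[[0,0,0],[0,0,1.2],30],[[0,0,0],[0,0,1.6],30],[[0,0,0],[0,0,1.6],30]]}}

```text
time_s: 10.23
ee_pos: [0.4057, -0.3083, 0.2353]
eef_rot: [-3.142, -0.0, 1.377]
force: [0.2, -0.5, -1.2]
grip_width: 0.0493
```

Call:
{"name": "send_rows", "arguments": {"increments": [[[0,0,0],[0,0,0.3],30],[[0,0,0],[0,0,0.6],30],[[0,0,0],[0,0,0.6],30]]}}

```text
time_s: 10.48
ee_pos: [0.4057, -0.3083, 0.2352]
eef_rot: [3.142, 0.0, 1.377]
force: [-1.4, 1.6, 6.0]
grip_width: 0.0493
```

Contact at 6 N. Opening slowly, then rising.

Call:
{"name": "send_rows", "arguments": {"increments": [[[0,0,0],[0,0,0],52],[[0,0,0],[0,0,0],56],[[0,0,0],[0,0,0],62],[[0,0,0],[0,0,0],72],[[0,0,0],[0,0,0],84]]}}

```text
time_s: 10.9
ee_pos: [0.4057, -0.3083, 0.2347]
eef_rot: [3.142, -0.0, 1.377]
force: [-0.5, -0.6, -0.1]
grip_width: 0.0724
```

Call:
{"name": "send_rows", "arguments": {"increments": [[[0,0,0],[0,0,0],94],[[0,0,0],[0,0,0],94],[[0,0,0],[0,0,0],94],[[0,0,0],[0,0,0],94]]}}

```text
time_s: 11.23
ee_pos: [0.4057, -0.3083, 0.2348]
eef_rot: [-3.142, 0.0, 1.377]
force: [-0.8, -0.4, 0.1]
grip_width: 0.0936
```

```bash
python3 to.py; python3 cup.py
```

```text
t 11.23 pos [ 0.4057 -0.3083  0.2348] rot [-3.1416  0.      1.3768] F [-0.8 -0.4  0.1] w 0.0936
rim est 0.00355060656171155
200 [ 0.4052 -0.3128]
80 [ 0.4047 -0.3091]
z hist [0.02437988 0.03958579]
felt side view [ 402.2 -311.4] [88.1 87.1] 18.59035301208496
```

View pics/f.png

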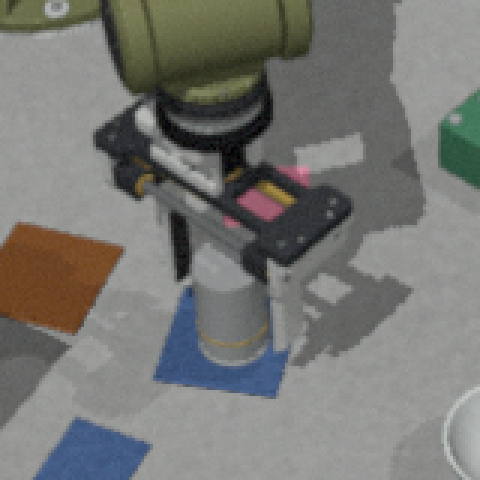

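The cup stands upright on the large blue felt at crop (232,320), fingers open clear of it. Rising and moving over to the handle.

Call:
{"name": "send_rows", "arguments": {"increments": [[[0,0,0],[0,0,-10],94],[[0,0,0],[0,0,-40],94],[[0,0,0],[0,0,-75],94],[[0,0,0],[0,0,-110],94],[[0,0,0],[0,0,-130],94]]}}

```text
time_s: 11.7
ee_pos: [0.4056, -0.3082, 0.3693]
eef_rot: [3.138, 0.002, 1.377]
force: [-0.1, -0.2, 1.2]
grip_width: 0.0942
```

Call:
{"name": "send_rows", "arguments": {"increments": [[[0,0,0],[30,15,0],94],[[0,0,0],[62,30,0],94],[[0,0,0],[94,46,0],94],[[0,0,0],[126,62,0],94],[[0,0,0],[158,77,0],94]]}}

```text
time_s: 12.12
ee_pos: [0.5124, -0.1665, 0.3658]
eef_rot: [3.141, 0.0, 1.377]
force: [0.0, -0.6, 0.4]
grip_width: 0.0938
```

Call:
{"name": "send_rows", "arguments": {"increments": [[[0,0,0],[32,15,0],94],[[0,0,0],[64,31,0],94],[[0,0,0],[95,46,0],94],[[0,0,0],[127,62,0],94],[[0,0,0],[127,62,0],94]]}}

```text
time_s: 12.53
ee_pos: [0.599, -0.0511, 0.3653]
eef_rot: [3.141, -0.001, 1.381]
force: [-1.4, 0.5, -0.2]
grip_width: 0.094
```

Call:
{"name": "send_rows", "arguments": {"increments": [[[0,0,0],[0,0,0],94],[[0,0,0],[0,0,0],94]]}}

```text
time_s: 12.7
ee_pos: [0.5968, -0.0556, 0.3651]
eef_rot: [-3.141, 0.0, 1.377]
force: [0.0, 0.6, 0.3]
grip_width: 0.0941
```

```bash
cat > hd.py <<'E'
from h import *
import sys
n=sys.argv[1]
im,d,K,D,W=cam(n);P=cloud(d,K,D,W);hsv=cv2.cvtColor(im,cv2.COLOR_RGB2HSV)
A=np.array([.982,-.191]);B=np.array([.191,.982])
near=(np.hypot(P[...,0]-.575,P[...,1]+.05)<.09)
red=((hsv[...,0]<8)&(hsv[...,1]>150)&(hsv[...,2]>60)&near)
Q=P[red&(P[...,2]>.098)];xs,ys=Q[:,:2]@A,Q[:,:2]@B
print("red top",len(Q),"x",np.percentile(xs,[2,98]).round(4),"y",np.percentile(ys,[2,98]).round(4))
def b(m,z,name):
    for c in cv2.findContours(m.astype(np.uint8),0,1)[0]:
        if cv2.contourArea(c)<6: continue
        (u,v),_,_=cv2.minAreaRect(c);p=onplane([[u,v]],z,K,D,W)[0]
        print(name,round(u),round(v),"area",cv2.contourArea(c),p[:2].round(4),"st x,y",(p[:2]@A).round(4),(p[:2]@B).round(4))
b((hsv[...,0]>18)&(hsv[...,0]<32)&(hsv[...,1]>120)&near&(P[...,2]<.06),.05,"mark")
b((hsv[...,2]>170)&(hsv[...,1]<40)&near&(P[...,2]>.045)&(P[...,2]<.075),.058,"white")
save(im,sys.argv[2])
E
python3 hd.py wrist w2.png; python3 to.py .597 -.055 .26
```

```text
red top 1198 x [0.5891 0.6019] y [0.0442 0.0778]
mark 256 284 area 148.5 [ 0.5471 -0.0863] st x,y 0.5538 0.0198
mark 251 177 area 185.0 [ 0.5622 -0.0073] st x,y 0.5535 0.1002
white 352 291 area 98.5 [ 0.6167 -0.1019] st x,y 0.625 0.0177
white 331 237 area 424.5 [ 0.6088 -0.0586] st x,y 0.609 0.0587
white 293 236 area 259.0 [ 0.5824 -0.0521] st x,y 0.5819 0.06
white 332 215 area 26.0 [ 0.6127 -0.043 ] st x,y 0.6099 0.0748
t 12.75 pos [ 0.5966 -0.0561  0.3651] rot [3.1416e+00 2.0000e-04 1.3762e+00] F [ 0.7  0.2 -0.2] w 0.0939
shift mm [  1.2   0.2 105.1] turn [ 0.      0.0002 -0.0008]
```

View pics/w2.png

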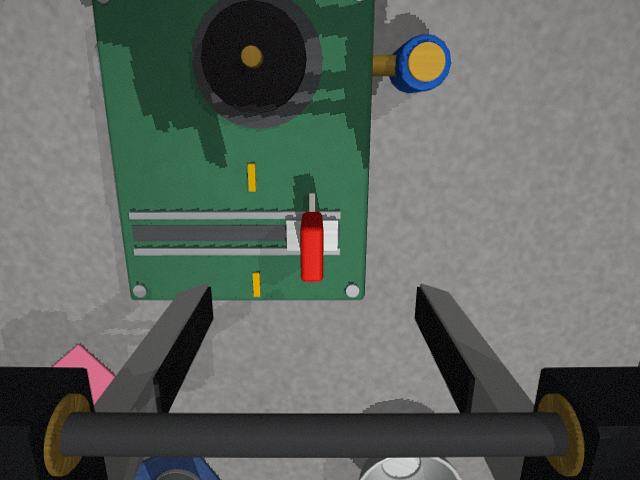

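The wrist view shows the red handle at (312,247) between the fingers, with the marks at (256,284) and (251,177). The way clear is open before and behind it. The measured pull to the marks is 41–42 mm.

Call:
{"name": "send_rows", "arguments": {"increments": [[[0,0,0],[2,-1,25],94],[[0,0,0],[2,-1,50],94],[[0,0,0],[2,-1,75],94],[[0,0,0],[2,-1,93],94],[[0,0,0],[2,-1,102],94]]}}

```text
time_s: 13.17
ee_pos: [0.5956, -0.0544, 0.2607]
eef_rot: [-3.139, 0.0, 1.375]
force: [0.1, -0.6, -1.4]
grip_width: 0.0942
```

Call:
{"name": "send_rows", "arguments": {"increments": [[[0,0,0],[0,0,0],80],[[0,0,0],[0,0,0],66],[[0,0,0],[0,0,0],52],[[0,0,0],[0,0,0],38],[[0,0,0],[0,0,0],26]], "grip_force": 25}}

```text
time_s: 13.58
ee_pos: [0.5966, -0.0533, 0.2638]
eef_rot: [3.14, -0.0, 1.377]
force: [-0.2, -0.0, -0.7]
grip_width: 0.0638
```

Call:
{"name": "send_rows", "arguments": {"increments": [[[0,0,0],[0,0,0],16],[[0,0,0],[0,0,0],5],[[0,0,0],[0,0,0],5],[[0,0,0],[0,0,0],5],[[0,0,0],[0,0,0],5]]}}

```text
time_s: 14.0
ee_pos: [0.5965, -0.0533, 0.2628]
eef_rot: [-3.142, -0.0, 1.377]
force: [-0.1, 0.0, 0.2]
grip_width: 0.0304
```

Call:
{"name": "send_rows", "arguments": {"increments": [[[0,0,0],[0,0,0],5],[[0,0,0],[0,0,0],5],[[0,0,0],[0,0,0],5]]}}

```text
time_s: 14.25
ee_pos: [0.5962, -0.0532, 0.2628]
eef_rot: [-3.14, 0.0, 1.377]
force: [-1.1, 0.5, -0.4]
grip_width: 0.0137
```

```bash
python3 to.py .5555 -.047 .263
```

```text
t 14.25 pos [ 0.5962 -0.0532  0.2628] rot [-3.1403e+00  1.0000e-04  1.3769e+00] F [-1.1  0.5 -0.4] w 0.0137
shift mm [ -1.7 -41.2  -0.2] turn [-0.0013  0.0001 -0.0001]
```

Handle gripped (13.7 mm). Pulling.

Call:
{"name": "send_rows", "arguments": {"increments": [[[0,0,0],[0,0,0],5],[[0,0,0],[0,0,0],5],[[0,0,0],[0,-4,0],5],[[0,0,0],[0,-10,0],5],[[0,0,0],[0,-17,0],5]], "grip_force": 40}}

```text
time_s: 14.67
ee_pos: [0.5795, -0.05, 0.2627]
eef_rot: [3.14, 0.0, 1.377]
force: [4.1, -1.5, -2.2]
grip_width: 0.0139
```

Call:
{"name": "send_rows", "arguments": {"increments": [[[0,0,0],[0,-7,0],5],[[0,0,0],[0,-14,0],5],[[0,0,0],[0,-20,0],5],[[0,0,0],[0,-24,0],5],[[0,0,0],[0,-24.5,0],5]]}}

```text
time_s: 15.08
ee_pos: [0.555, -0.0452, 0.2627]
eef_rot: [3.14, 0.0, 1.377]
force: [6.0, -1.0, -6.2]
grip_width: 0.0138
```

Call:
{"name": "send_rows", "arguments": {"increments": [[[0,0,0],[0,0,0],5],[[0,0,0],[0,0,0],5],[[0,0,0],[0,0,0],5]]}}

```text
time_s: 15.33
ee_pos: [0.5555, -0.0453, 0.2627]
eef_rot: [3.14, 0.0, 1.377]
force: [7.2, -1.7, -4.7]
grip_width: 0.0138
```

```bash
python3 to.py; python3 hd.py wrist w3.png;python3 hd.py top t3.png
python3 - <<'E'
import cv2,numpy as np
a=cv2.imread("pics/w3.png")[140:380,130:430];b=cv2.imread("pics/t3.png")[130:250,210:360]
cv2.imwrite("pics/m3.png",np.hstack([a.repeat(2,0).repeat(2,1)[:,:400],b.repeat(4,0).repeat(4,1)[:,200:600]]))
E
```

```text
t 15.33 pos [ 0.5555 -0.0453  0.2627] rot [3.1400e+00 1.0000e-04 1.3768e+00] F [ 7.2 -1.7 -4.7] w 0.0138
red top 2985 x [0.5481 0.5612] y [0.0444 0.0778]
mark 312 215 area 424.5 [ 0.5624 -0.0078] st x,y 0.5538 0.0998
white 218 321 area 695.5 [ 0.5082 -0.0488] st x,y 0.5083 0.0491
white 400 320 area 625.5 [ 0.5947 -0.0656] st x,y 0.5965 0.0492
white 350 285 area 20.5 [ 0.5742 -0.0424] st x,y 0.572 0.068
white 338 282 area 27.5 [ 0.5687 -0.0402] st x,y 0.5661 0.0691
white 215 270 area 838.5 [ 0.5138 -0.0233] st x,y 0.509 0.0753
white 395 270 area 814.5 [ 0.5959 -0.0392] st x,y 0.5926 0.0753
white 313 254 area 192.0 [ 0.56   -0.0238] st x,y 0.5544 0.0835Traceback (most recent call last):
  File "hd.py", line 9, in <module>
    print("red top",len(Q),"x",np.percentile(xs,[2,98]).round(4),"y",np.percentile(ys,[2,98]).round(4))
                               ~~~~~~~~~~~~~^^^^^^^^^^^
    return _quantile_unchecked(
        a, q, axis, out, overwrite_input, method, keepdims, weights)
    return _ureduce(a,
                    func=_quantile_ureduce_func,
    ...<5 lines>...
                    overwrite_input=overwrite_input,
                    method=method)
    r = func(a, **kwargs)
    result = _quantile(arr,
                       quantiles=q,
    ...<2 lines>...
                       out=out,
                       weights=wgt)
    slices_having_nans = np.isnan(arr[-1, ...])
                                  ~~~^^^^^^^^^
IndexError: index -1 is out of bounds for axis 0 with size 0
[ WARN:0@0.016] global loadsave.cpp:275 findDecoder imread_('pics/t3.png'): can't open/read file: check file path/integrity
Traceback (most recent call last):
TypeError: 'NoneType' object is not subscriptable
```

Numbers: handle 0.5547, pointer 0.5544 and mark 0.5538 along station x, so within 1 mm. One final look at it and the cup.

```bash
python3 - <<'E'
from h import *
from scipy.optimize import least_squares
w=cv2.imread("pics/w3.png")[:,:,::-1]
im,d,K,D,W=cam("side");P=cloud(d,K,D,W)
for z in(.02,.045,.065):
    Q=P[(abs(P[...,2]-z)<.006)&(np.hypot(P[...,0]-.405,P[...,1]+.31)<.035)]
    f=least_squares(lambda c:np.hypot(Q[:,0]-c[0],Q[:,1]-c[1])-.025,[.405,-.31],loss="soft_l1",f_scale=.002);print(z,len(Q),f.x.round(4))
save(np.hstack([w[120:420,150:470],im[150:400,200:460].repeat(2,0).repeat(2,1)[:300,:480]]),"m3.png")
E
python3 to.py
```

```text
0.02 74 [ 0.4045 -0.3086]
0.045 95 [ 0.4046 -0.3089]
0.065 93 [ 0.4048 -0.309 ]
t 15.48 pos [ 0.5555 -0.0453  0.2627] rot [3.1400e+00 1.0000e-04 1.3768e+00] F [ 6.3 -1.9 -4.7] w 0.014
```

View pics/m3.png

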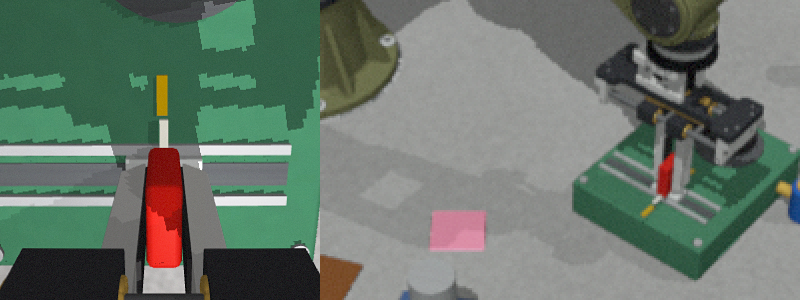

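The white pointer at (164,133) is in line with the yellow mark at (162,95), and the fingers hold the handle. The cup stands upright on the felt, about 3 mm off centre. Handing in.

```bash
python3 -c "
from station import ctrl
print(ctrl.hand_in())"
```

```text
the job is handed in; nothing more can be done
None
```

The job is handed in, at about 15.5 s on the robot's clock. The hand-in gives no verdict, so what follows rests on my own measurements.

- **Air pad:** I pressed the cup mouth down over the nozzle until the pad reached its stop, with the pad face measured at about 61 mm. I held it there for over 1.2 s at about 26 N. The force peaked near 40 N on the wrist for a moment. The cup was about 4–5 mm off the pad's centre (limit 12 mm).
- **Cup on the felt:** I set it on the larger blue felt and released it. It stands upright, about 3 mm off centre.
- **Dust slide:** I pulled the handle out about 41.5 mm and held it with 40 N grip. The handle and the visible pointer measured within 1 mm of the yellow mark on the pad side.

**Checks that failed or disagreed:**
- The last top-view check failed because the arm covered the handle, so the slide position rests on the wrist camera alone, and only one of the two marks was visible.
- Wrist and top views disagreed by about 4 mm on the cup's starting position, and by about 1 mm on the pull length.
- I did not measure the jar and bowl again at the end. No move came near them.

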